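# Clear and close the two-part embedding mould

## Task

Use the scraper block to wipe the three resin chips off the flat face of the lower mould half, without touching the chips with the gripper, then set the scraper down on the bench. Next lift the large upper half, lower it onto the two dowels and push it down against the spring collars until the halves meet flush. Finish while still gripping it and holding it pressed shut (the springs lift it if you let go), and leave the other things on the bench where they are.

Things in the scene. Friction and masses are not known exactly. Their poses are not given: they have to be found in the camera images.
- lower_half: lower mould half, aluminium block bolted to the bench: 84 (x) x 160 (y) x 30 mm high, flat face at z 30, dowels with spring collars at y +62 and -62. Origin at the centre of its underside, z up. Between the collars 102 mm of its face (y) are bare and open to both long edges (+x, -x), with a 30 mm drop to the bench. Bolted ears 10 mm high stick out 20 mm at the short ends.
- dowel_left (a point): tip of the steel dowel at x 0, y +62 of the lower half: 12 mm diameter, 26 mm above the face, the upper 8 mm tapering to 5 mm
- dowel_right (a point): tip of the like dowel at x 0, y -62 of the lower half
- collar_left (a joint): dark spring collar, 22 mm across, round the dowel at y +62: 0 m = fully up (6 mm above the face), 0.006 m = level with the face. 3.5 N starts it moving, 6.5 N holds it down, so the weight of the upper half alone does not press the pair down; shutting takes about 13 N in all, that weight included
- collar_right (a joint): the same collar at y -62
- upper_half: large upper mould half, aluminium, about 0.45 kg: plate 84 (x) x 160 (y) x 20 mm, through holes of 14 mm at x 0, y +62 and -62, in the middle on top a grip block 28 (x) x 51 (y) x 42 mm high. Origin at the centre of the plate's underside, z up. Lies upright on the bench beside the lower half. Fits either way round; shut, its origin is 30 mm above the lower half's.
- hole_left (a point): centre of the lower mouth of the upper half's hole at y +62
- hole_right (a point): centre of the lower mouth of the upper half's hole at y -62
- block_top (a point): centre of the top of the upper half's grip block, 62 mm above the underside
- scraper: scraper block, white plastic, 0.14 kg, 24 mm thick (x): foot 80 mm wide (y), 34 mm high, on it a grip 46 mm wide (y), 36 mm high. Stands upright on the bench, on the other side of the lower half from the upper half. Origin at the centre of its underside; it wipes with its 80 mm long lower edges (along y).
- scraper_top (a point): centre of the top of the scraper's grip, 69 mm above its underside
- small_half: bystander: upper half of a smaller mould, aluminium, plate 60 x 90 x 20 mm with a grip block, 50 mm high; origin under its centre. Does not fit here.
- bottle: bystander: small amber bottle, 36 mm diameter, 75 mm high, origin under its centre
- dish: bystander: clear round dish, 60 mm diameter, 15 mm high, origin under its centre
- wellplate: bystander: white six-well plate, 85 x 127 x 14 mm, origin under its centre
- driver: bystander: screwdriver lying on the bench
- slidebox: bystander: grey slide box, 90 x 130 x 35 mm, origin under its centre
- jar: bystander: jar with a white cap, 64 mm diameter, 80 mm high, origin under its centre
- chip1: chip 1 of cured resin, tan, 18 x 14 x 12 mm, 10 g, lying loose on the lower half's face between the collars, its centre within 28 mm (x) and 20 mm (y) of the face's centre; origin under its centre
- chip2: chip 2 of cured resin, tan, 18 x 14 x 12 mm, 10 g, lying loose on the lower half's face between the collars, its centre within 28 mm (x) and 20 mm (y) of the face's centre; origin under its centre
- chip3: chip 3 of cured resin, tan, 18 x 14 x 12 mm, 10 g, lying loose on the lower half's face between the collars, its centre within 28 mm (x) and 20 mm (y) of the face's centre; origin under its centre
There are look-alikes about, which are no part of the job. What is shaped like the upper_half but orange is not meant. What is shaped like the scraper but red is not meant.

How it is judged:
By the outcome, as a careful person would: the job done as asked, in the order asked, and still so for the second after the job is handed in, while the arm keeps its last pose, push and grip.
It also fails if it takes over 64 s, if anything falls off the work surface, if the arm or the gripper's body presses on something with over 40 N, if the wrist force passes 120 N, or if a joint passes its speed limit or range.

## Robot

A 6-joint arm with a two-finger parallel gripper is mounted at the origin on the work surface. World frame = base frame: x ahead of the robot, y to its left, z up, the work surface at z = 0. Lengths are in m, angles in rad, forces in N, time in s.
With the tool pointing down it reaches from about 0.275 to 0.825 m from the base axis. Payload 4.9 kg.
Tool frame: the origin (TCP) lies midway between the tips of the shut fingers; the grasp point (between the pads) lies 19 mm behind it (bot.grip_depth is the distance from the TCP to the grasp point, in m); z points along the fingers, y is the line along which they close (so a half turn about z gives the same grasp; the last joint's range is limited). The gripper opens to 85 mm and grips with 20 to 120 N. Pads are 22 mm wide; open, the fingers measure 114 mm over their backs; the gripper's body (76 mm by 85 mm) begins 54 mm behind the grasp point. The pads swing forward as they close: fully open they stand 13 mm farther back than shut.
Start: joints at [1.17, 0.326, -0.193, 1.052, 0, 1.437], TCP at [0.145, 0.531, 0.231] pointing down, gripper open.
Joint ranges: [-2.65, 2.65], [-0.97, 1.79], [-1.3, 1.35], [-1.93, 2.1], [-1.47, 1.37], [-3.14, 3.14]. Speed limits (rad/s): [2.57, 2.57, 3.14, 3.14, 3.14, 3.14].

## Interface

Orientations are given as a unit quaternion [w, x, y, z].
In Python, from cell import bot gives the robot as it stands. Calls block until the motion is done:
- bot.move_pose(position, orientation): joint-space move of the TCP to a pose.
- bot.move_linear(position, speed=0.15, rotation=None, until_force=None): straight line of the TCP; rotation=None keeps the orientation; speed is the mean speed in m/s. With until_force (N) it stops when the force on the tool has changed by that much, and returns True; else False.
- bot.goto_joints(angles): joint-space move.
- bot.set_gripper(opening, grasp_force=None): opening from 0.0 (shut) to 1.0 (fully open); grasp_force is the grip in N (None keeps the last); returns when the fingers have stopped.
- bot.wait(seconds).
- bot.solve_ik(position, orientation): joint angles nearest the present ones, or None.
- bot.camera(name): name is "side" or "top" or "wrist"; returns the picture (480x640x3 uint8, red, green, blue); there is no depth.
- bot.calibration(name): a dict with "mtx" (3x3 intrinsics, pixels), "k1" (the pictures are not rectified: a ray, as slopes to the right and down, at radius r is drawn at 1 + k1 r^2 times it, then the intrinsics apply), "extrinsics" (4x4, takes a point from world to camera coordinates); the wrist camera has in their place "hand_eye" (4x4, takes a point from camera to tool coordinates, whose origin is the TCP and whose axes are the flange's). Camera axes: x right, y down, z forward; pixel columns grow to the right and rows downward; lengths in m; the calibration is good to about 2 mm. A picture is of the moment at which its call begins: read the wrist's pose just before it. calibration takes no time and is no camera call.
A pose or a line that the arm cannot do raises bot.PlanningError and nothing moves.
- bot.close_job(): hands the job in; it is judged then, once.
Trained networks look in the newest picture that a camera, given by its name, has taken for a name from the list of things; names that differ only in an ending like _2 or _b are one class to them, and where a whole thing is asked for, a point or a joint stands for the part that bears it (a point fixed in the world has none). Each returns a list of dicts, best first, with "confidence" (0 to 1); they miss things now and then, are a little off and sometimes report something else, mostly with a low value. They report only what shows in the picture. A call takes as long as a camera call. They do not tell look-alikes from the thing itself.
- bot.search_frame(camera, thing): "bbox" ([left, top, width, height] in pixels, round what is visible of it).
Readings, each from a call of its own:
- bot.read_clock(): time.
- bot.read_joint_positions(): joint angles.
- bot.read_joint_vel(): joint speeds.
- bot.read_joint_efforts(): joint torques, N m.
- bot.read_position(): TCP position.
- bot.read_tool_rot(): TCP orientation.
- bot.read_ft_force(): force on the tool from outside, world axes, zero at the start.
- bot.read_moment(): the same for the moment, N m.
- bot.read_gripper_width(): opening from 0.0 (shut) to 1.0 (fully open).
- bot.read_finger_force(): force on a finger pad.
Only numpy, scipy, OpenCV 4.12 (cv2) and the standard library are available. Lean on these libraries where they do the work, as an engineer would, in place of code of your own. Each camera call takes 0.05 s, during which the arm holds its last target. There are 200 camera calls.

## Working session

There is one attempt and no reset: what is moved stays moved. The work goes in short steps, each a Python script; the robot and the scene stay as the last script left them, time stands still between calls to the robot, and variables do not carry over. Pictures are saved under pics/ and viewed, at most 10 in all, crops included, and the job is handed in when it is done.

```bash
ls; mkdir -p pics; python3 - <<'E'
from cell import bot
import cv2
for n in("top","side"):
    im=bot.camera(n); cv2.imwrite(f"pics/{n}0.png",im[:,:,::-1])
    for t in("lower_half","upper_half","scraper","chip1","dowel_left","block_top","scraper_top","hole_left"):
        print(n,t,[([round(v) for v in d["bbox"]],round(d["confidence"],2)) for d in bot.search_frame(n,t)])
    c=bot.calibration(n);print(c)
print(bot.calibration("wrist"),bot.read_clock(),bot.read_tool_rot())
E
```

```text
pics
top lower_half [([306, 197, 69, 36], 0.62)]
top upper_half [([134, 236, 42, 60], 0.84), ([200, 222, 60, 43], 0.66)]
top scraper [([413, 239, 35, 14], 0.78), ([434, 203, 28, 18], 0.61)]
top chip1 [([415, 238, 30, 16], 0.21)]
top dowel_left [([306, 197, 69, 36], 0.79), ([200, 222, 61, 42], 0.71)]
top block_top [([201, 220, 58, 48], 0.71), ([135, 235, 35, 59], 0.68)]
top scraper_top [([437, 201, 28, 18], 0.58), ([412, 236, 34, 22], 0.56)]
top hole_left [([198, 218, 63, 46], 0.87), ([136, 235, 39, 63], 0.81)]
{'mtx': array([[600.97002709,   0.        , 327.779245  ],
       [  0.        , 600.97002709, 241.00290693],
       [  0.        ,   0.        ,   1.        ]]), 'k1': -0.10260877283358122, 'extrinsics': array([[-2.63537544e-04, -9.99992580e-01, -3.84329400e-03,
         1.03743413e-02],
       [-9.75446528e-01,  1.10349757e-03, -2.20233633e-01,
         4.95817257e-01],
       [ 2.20236240e-01,  3.69088796e-03, -9.75439581e-01,
         1.63024346e+00],
       [ 0.00000000e+00,  0.00000000e+00,  0.00000000e+00,
         1.00000000e+00]])}
side lower_half [([335, 238, 40, 60],
[... 838 characters left out ...]
-0.66583736,  1.19540851],
       [ 0.        ,  0.        ,  0.        ,  1.        ]])}
{'mtx': array([[402.01490673,   0.        , 317.56053342],
       [  0.        , 402.01490673, 233.85924047],
       [  0.        ,   0.        ,   1.        ]]), 'k1': 0.024958900638016923, 'hand_eye': array([[ 1.52153562e-04, -9.56997028e-01, -2.90097682e-01,
         7.41408649e-02],
       [ 9.99999974e-01,  9.62869748e-05,  2.06851736e-04,
         6.57084281e-04],
       [-1.70023868e-04, -2.90097706e-01,  9.56997018e-01,
        -1.43975804e-01],
       [ 0.00000000e+00,  0.00000000e+00,  0.00000000e+00,
         1.00000000e+00]])} 0.9 [1.59151913e-05 1.33005541e-01 9.91115293e-01 4.10574486e-05]
```

```bash
python3 - <<'E'
import cv2
a=cv2.imread("pics/top0.png")[150:330,100:500]
cv2.imwrite("pics/top0c.png",cv2.resize(a,None,fx=2,fy=2,interpolation=cv2.INTER_CUBIC))
E
```

```text
(no output)
```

View pics/top0c.png

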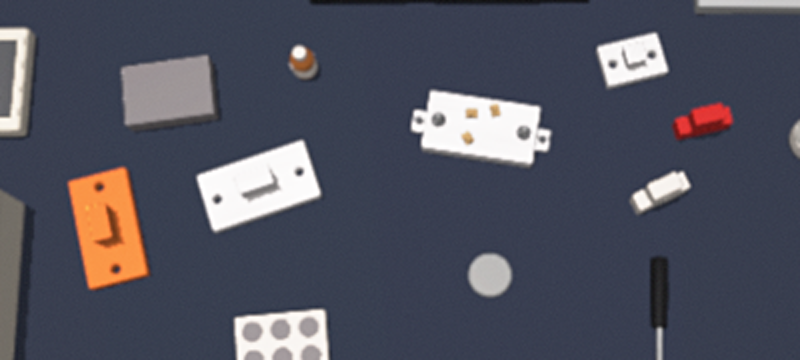

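View pics/side0.png

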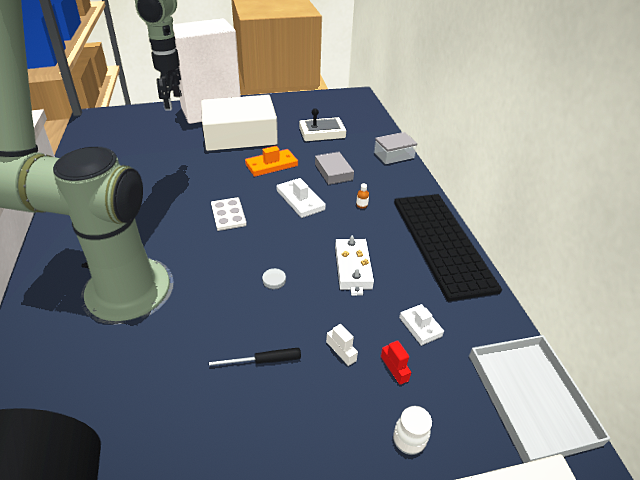

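Top image: the upper half is the white plate at about (229,243), and the orange look-alike at (153,264) is rejected. The scraper is the white one at (430,245), with the red look-alike at (451,210) rejected. The white small half at (416,180) is not wanted either. The lower half, with three chips, is at (340,215). Next I'll get coarse positions and a wrist view over each.

```bash
cat > h.py <<'E'
from cell import bot
import numpy as np, cv2
from scipy.spatial.transform import Rotation as R
def down(a):  # tool z down, tool x at yaw a
    m=np.array([[np.cos(a),np.sin(a),0],[np.sin(a),-np.cos(a),0],[0,0,-1]])
    q=R.from_matrix(m).as_quat(); return [q[3],q[0],q[1],q[2]]
def toolT():
    p=bot.read_position();q=bot.read_tool_rot();T=np.eye(4)
    T[:3,:3]=R.from_quat([q[1],q[2],q[3],q[0]]).as_matrix();T[:3,3]=p;return T
def ray(c,uv):
    d=np.array([c["k1"],0,0,0,0]);
    return cv2.undistortPoints(np.array(uv,float).reshape(-1,1,2),c["mtx"],d).reshape(-1,2)
def plane(cam,uv,z,T=None):
    c=bot.calibration(cam)
    W=T@c["hand_eye"] if cam=="wrist" else np.linalg.inv(c["extrinsics"])
    r=ray(c,uv);r=np.c_[r,np.ones(len(r))]@W[:3,:3].T;o=W[:3,3]
    return o+r*((z-o[2])/r[:,2])[:,None]
def proj(cam,P,T=None):
    c=bot.calibration(cam)
    E=np.linalg.inv(T@c["hand_eye"]) if cam=="wrist" else c["extrinsics"]
    return cv2.projectPoints(np.array(P,float).reshape(-1,1,3),cv2.Rodrigues(E[:3,:3])[0],E[:3,3],c["mtx"],np.array([c["k1"],0,0,0,0]))[0].reshape(-1,2)
def shot(name):
    T=toolT();im=bot.camera("wrist");cv2.imwrite(f"pics/{name}.png",im[:,:,::-1]);np.save(f"pics/{name}.npy",T);return im,T
E
python3 - <<'E'
from h import *
k=lambda x,y:(100+x/2,150+y/2)
names=dict(scr=[k(642,200),k(680,183)],dow=[k(438,119),k(524,132)],hol=[k(217,199),k(299,171)])
z=dict(scr=.05,dow=.045,hol=.02); ang={}
pts={}
for n in names:
    P=plane("top",names[n],z[n]);d=P[0]-P[1];pts[n]=P.mean(0);ang[n]=np.arctan2(d[1],d[0]);print(n,P.round(3),"yaw",ang[n].round(3),np.linalg.norm(d))
for n in ("hol","dow","scr"):
    for a in (ang[n],ang[n]+np.pi):
        p=pts[n].copy();p[2]=.25
        q=bot.solve_ik(p,down(a)); print(n,a,None if q is None else np.round(q,2))
E
```

```text
scr [[ 0.471 -0.252  0.05 ]
 [ 0.495 -0.307  0.05 ]] yaw 1.991 0.05990687429474016
dow [[ 0.59   0.035  0.045]
 [ 0.571 -0.087  0.045]] yaw 1.414 0.12412282246048395
hol [[0.479 0.352 0.02 ]
 [0.52  0.235 0.02 ]] yaw 1.908 0.1240776822203529
hol 1.9084048629927675 [ 0.4   0.37 -0.08  1.12  0.    1.64]
hol 5.049997516582561 [ 0.4   0.37 -0.08  1.12  0.   -1.5 ]
dow 1.4141534980809858 [-0.17  0.37 -0.07  1.12  0.    1.56]
dow 4.555746151670779 [-0.17  0.37 -0.07  1.12  0.   -1.59]
scr 1.9905557785153596 [-0.66  0.33 -0.14  1.1   0.    0.49]
scr 5.1321484321051525 [-0.66  0.33 -0.14  1.1   0.   -2.65]
```

```bash
python3 - <<'E'
from h import *
for n,p,a in(("up",[.4995,.2935,.25],1.908),("lo",[.5805,-.026,.28],1.414),("sc",[.483,-.28,.25],1.99)):
    bot.move_pose(p,down(a)); shot(n)
print(bot.read_clock())
ims=[cv2.imread(f"pics/{n}.png") for n in("up","lo","sc")]
cv2.imwrite("pics/m.png",np.vstack([np.hstack([cv2.resize(i,(400,300),interpolation=cv2.INTER_AREA) for i in ims[:2]]),np.hstack([cv2.resize(ims[2],(400,300),interpolation=cv2.INTER_AREA),np.zeros((300,400,3),np.uint8)])]))
E
```

```text
4.9333
```

View pics/m.png

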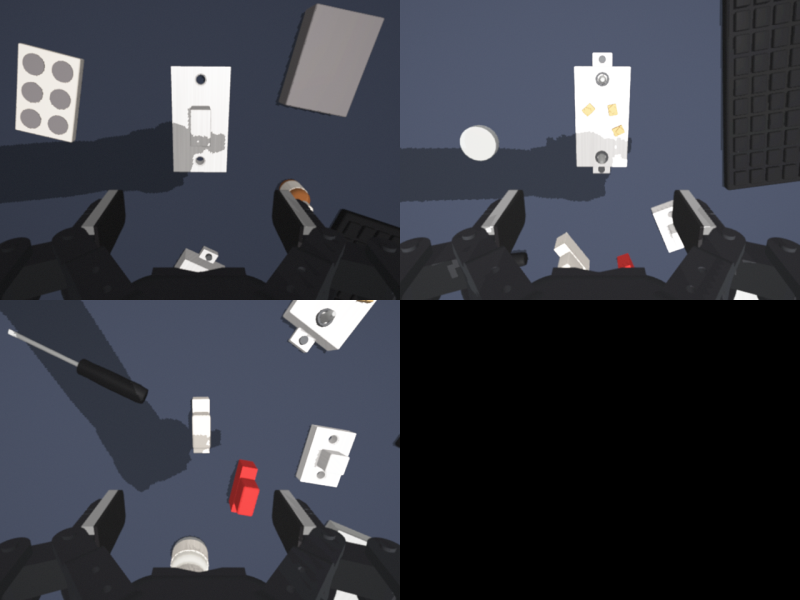

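Wrist views at half scale: the white upper half is at (200,120) in the top-left panel. The lower half with its chips is at (602,115) in the top right, and the white scraper is at (201,425) with the red one beside it at (245,488). Next come rectified close crops to refine the poses.

```bash
cat >> h.py <<'E'
def ortho(n,c,a,z,hw=50,hl=100,s=2.5):  # rows: +y(obj, yaw a) up ; cols: obj +x right
    T=np.load(f"pics/{n}.npy");im=cv2.imread(f"pics/{n}.png")
    u,v=np.meshgrid(np.arange(int(2*hw*s)),np.arange(int(2*hl*s)))
    ox=(u/s-hw)/1e3;oy=(hl-v/s)/1e3
    ey=np.array([np.cos(a),np.sin(a)]);ex=np.array([np.sin(a),-np.cos(a)])
    P=np.stack([c[0]+ox*ex[0]+oy*ey[0],c[1]+ox*ex[1]+oy*ey[1],np.full_like(ox,z)],-1).reshape(-1,3)
    m=proj("wrist",P,T).reshape(*u.shape,2).astype(np.float32)
    return cv2.remap(im,m[...,0],m[...,1],cv2.INTER_CUBIC)
def tick(o,hw=50,hl=100,s=2.5):
    o=o.copy()
    for k in range(-hl,hl+1,10): cv2.line(o,(0,int((hl-k)*s)),(6 if k else 14,int((hl-k)*s)),(0,255,0),1)
    for k in range(-hw,hw+1,10): cv2.line(o,(int((k+hw)*s),0),(int((k+hw)*s),6 if k else 14),(0,255,0),1)
    return o
E
python3 - <<'E'
from h import *
A=ortho("up",[.4995,.2935],1.908,.02);B=ortho("lo",[.5805,-.026],1.414,.03);C=ortho("sc",[.483,-.28],1.99,.07)
def box(o,x,y,c=(255,0,255)): cv2.rectangle(o,(int((50-x)*2.5),int((100-y)*2.5)),(int((50+x)*2.5),int((100+y)*2.5)),c,1)
A,B,C=map(tick,(A,B,C))
for o in(A,B):
    box(o,42,80)
    for s in(62,-62): cv2.circle(o,(125,int((100-s)*2.5)),int(7*2.5) if o is A else int(11*2.5),(0,0,255),1)
box(C,12,23)
cv2.imwrite("pics/o.png",np.hstack([A,B,C]))
E
```

```text
(no output)
```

View pics/o.png

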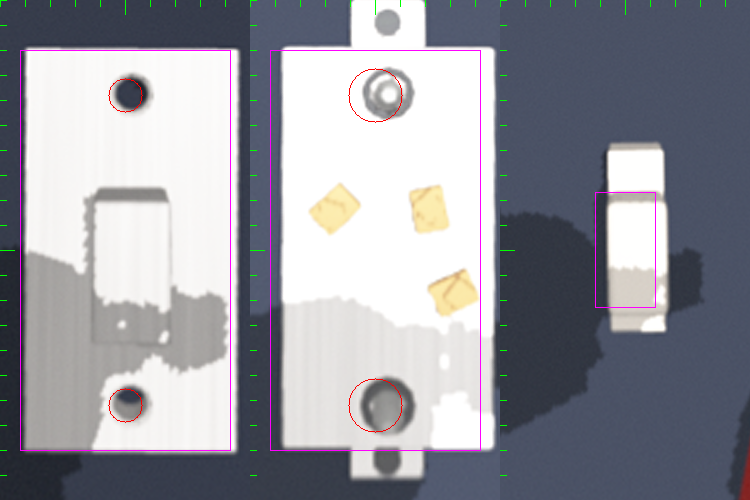

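```bash
cat >> h.py <<'E'
def rect(n,c,a,z,k,hw=50,hl=100,s=2.5,rows=None):
    o=ortho(n,c,a,z,hw,hl,s); m=(o.min(2)>105).astype(np.uint8)
    if rows: m[:rows[0]]=0;m[rows[1]:]=0
    m=cv2.morphologyEx(m,cv2.MORPH_CLOSE,np.ones((41,41)))
    m=cv2.morphologyEx(m,cv2.MORPH_OPEN,np.ones(k))
    cs=cv2.findContours(m,0,1)[0]; cc=max(cs,key=cv2.contourArea)
    (x,y),(w,h),t=cv2.minAreaRect(cc)
    if w>h:w,h,t=h,w,t-90
    t=(t+90)%180-90
    ox=(x/s-hw)/1e3;oy=(hl-y/s)/1e3
    ey=np.array([np.cos(a),np.sin(a)]);ex=np.array([np.sin(a),-np.cos(a)])
    return np.array(c)+ox*ex+oy*ey, a-np.radians(t), (w/s,h/s)
E
python3 - <<'E'
from h import *
for n,c,a,z,k,r in(("up",[.4995,.2935],1.908,.02,(9,9),None),("lo",[.5805,-.026],1.414,.03,(5,120),None),("sc",[.483,-.28],1.99,.07,(9,9),(205,310))):
    for i in range(2):
        c2,a2,w=rect(n,c,a,z,k,rows=r if i==0 else None) if n!="sc" else rect(n,c,a,z,k,rows=r)
        print(n,c2.round(4),round(a2,4),np.round(w,1))
        if n!="sc":c,a=c2,a2
    if n!="sc":
        o=ortho(n,c,a,z);
        cv2.imwrite(f"pics/{n}_r.png",tick(o))
        if n=="up":A=tick(o)
        else: B=tick(o); D=tick(ortho(n,c,a,.056))
cv2.imwrite("pics/o2.png",np.hstack([A,B,D]))
E
```

```text
up [0.5038 0.295 ] 1.908 [ 90.  162.4]
up [0.4995 0.2935] 1.908 [ 90.8 162.4]
lo [ 0.5866 -0.0261] 1.414 [ 87.2 162.4]
lo [ 0.5864 -0.0261] 1.414 [ 99.6 162.4]
sc [ 0.4885 -0.2806] 1.99 [24.8 41.6]
sc [ 0.4885 -0.2806] 1.99 [24.8 41.6]
```

View pics/o2.png

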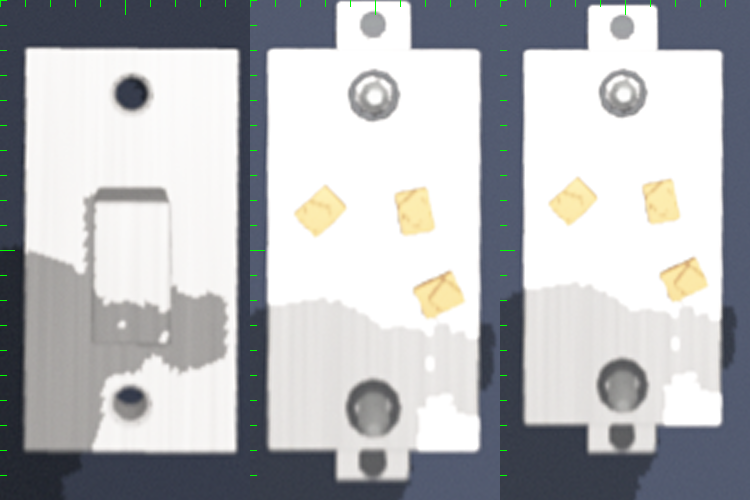

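```bash
cat >> h.py <<'E'
def edges(n,c,a,z,yr,xr,thr=110,hw=50,hl=100,s=2.5):
    """line-fit box edges in ortho; yr/xr: object ranges (mm) used for side/end edges"""
    g=cv2.cvtColor(ortho(n,c,a,z,hw,hl,s),cv2.COLOR_BGR2GRAY)>thr
    X=lambda u:(u+.0)/s-hw; Y=lambda v:hl-(v+.0)/s
    def fit(t,v):
        t,v=np.array(t),np.array(v);k=np.ones(len(t),bool)
        for _ in range(5): p=np.polyfit(t[k],v[k],1);r=np.abs(np.polyval(p,t)-v);k=r<max(.4,1.5*np.median(r))
        return p
    rows=[i for i in range(g.shape[0]) if any(lo<Y(i)<hi for lo,hi in yr)]
    cols=[j for j in range(g.shape[1]) if any(lo<X(j)<hi for lo,hi in xr)]
    L=fit([Y(i) for i in rows],[X(np.argmax(g[i])-.5) for i in rows]); Rr=fit([Y(i) for i in rows],[X(g.shape[1]-np.argmax(g[i,::-1])-.5) for i in rows])
    t=fit([X(j) for j in cols],[Y(np.argmax(g[:,j])-.5) for j in cols]); b=fit([X(j) for j in cols],[Y(g.shape[0]-np.argmax(g[::-1,j])-.5) for j in cols])
    print(n,"L",L.round(4),"R",Rr.round(4),"T",t.round(4),"B",b.round(4))
    # slope of x over y (side) = k -> axis ex*k+ey ; slope of ends = -k
    k=np.mean([L[0],Rr[0]]); cx=(L[1]+Rr[1])/2; cy=(t[1]+b[1])/2
    ox,oy=(cx+k*cy)/1e3,cy/1e3
    ey=np.array([np.cos(a),np.sin(a)]);ex=np.array([np.sin(a),-np.cos(a)])
    return np.array(c)+ox*ex+oy*ey, a-np.arctan(k), (Rr[1]-L[1],t[1]-b[1])
E
python3 - <<'E'
from h import *
c,a=[.4995,.2935],1.908
for i in range(2): c,a,w=edges("up",c,a,.02,[(-75,75)],[(-38,38)]);print(c.round(4),round(a,4),w)
c,a=[.5864,-.0261],1.414
for i in range(2): c,a,w=edges("lo",c,a,.03,[(-75,75)],[(-38,-20),(20,38)]);print(c.round(4),round(a,4),w)
c,a=[.4885,-.2806],1.99
for i in range(2): c,a,w=edges("sc",c,a,.07,[(-20,20)],[(-9,9)]);print(c.round(4),round(a,4),w)
# foot ends at z=.034 (top edge visible far end), z=0
E
```

```text
up L [-1.50000e-03 -4.03367e+01] R [5.20000e-03 4.52517e+01] T [-6.40000e-03  8.11926e+01] B [-2.40000e-02 -8.08614e+01]
[0.5018 0.2945] 1.9062 (np.float64(85.58847702362564), np.float64(162.0540203498566))
up L [-4.00000e-03 -4.28064e+01] R [3.90000e-03 4.27845e+01] T [-5.00000e-04  8.09937e+01] B [-1.70000e-02 -8.10359e+01]
[0.5018 0.2944] 1.9062 (np.float64(85.59088673734347), np.float64(162.02957238043075))
lo L [-3.60000e-03 -4.36489e+01] R [5.50000e-03 4.22096e+01] T [-5.60000e-03  8.11682e+01] B [-1.34e-02 -8.10e+01]
[ 0.5857 -0.0259] 1.4131 (np.float64(85.85849980494984), np.float64(162.1681818181819))
lo L [-4.30000e-03 -4.28887e+01] R [4.10000e-03 4.29388e+01] T [-7.00000e-04  8.10182e+01] B [-1.34e-02 -8.10e+01]
[ 0.5857 -0.0259] 1.4132 (np.float64(85.82744856964106), np.float64(162.0181818181819))
sc L [ -0.0174 -12.0869] R [1.20000e-03 1.24869e+01] T [1.68000e-02 4.61509e+01] B [-1.540e-02 -3.004e+01]
[ 0.4853 -0.2732] 1.9981 (np.float64(24.573737373737373), np.float64(76.1908909694956))
sc L [ -0.0142 -12.5621] R [-2.50000e-03  1.21772e+01] T [1.40000e-03 3.80756e+01] B [-2.31000e-02 -3.82089e+01]
[ 0.4852 -0.2733] 2.0064 (np.float64(24.739312839940375), np.float64(76.2844444444444))
```

```bash
python3 - <<'E'
from h import *
sc=[.4887,-.2807];q=down(2.0)
bot.set_gripper(.75)
bot.move_pose(sc+[.13],q); bot.move_linear(sc+[.034],.12)
bot.set_gripper(0,40); print("w",bot.read_gripper_width(),bot.read_finger_force(),bot.read_position(),bot.read_ft_force())
z0=bot.read_position()[2]
bot.move_linear(sc+[.15],.2); print("w",bot.read_gripper_width(),bot.read_ft_force())
L=np.array([.5857,-.0259]);a=1.413;ex=np.array([np.sin(a),-np.cos(a)])
s=L-.062*ex
bot.move_pose([*s,.15],down(a)); shot("held")
bot.move_linear([*s,z0+.0315],.15); print(bot.read_position(),bot.read_ft_force(),bot.read_clock())
np.save("z0.npy",z0)
h=cv2.imread("pics/held.png");cv2.imwrite("pics/held1.png",h)
E
```

```text
w 0.2717059132522577 39.76801335811615 [ 0.48906241 -0.28100128  0.0346165 ] [-1.24342626  0.43866674  4.67416034]
w 0.27709447872593074 [ 0.38004308  0.53681933 -1.87446549]
[ 0.5250099  -0.01673405  0.0665823 ] [-0.46890251 -0.96640018 -1.42965919] 9.75
```

View pics/held1.png

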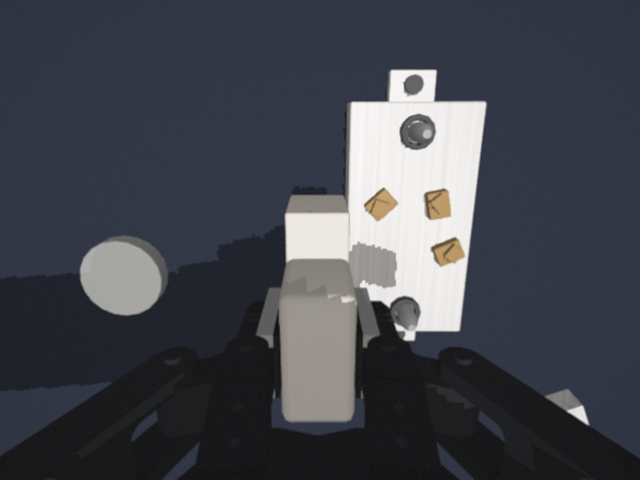

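The picture shows the scraper held upright at (318,310), beside the lower half, with chips at (381,204), (438,204) and (448,252). Now I'll wipe.

```bash
python3 - <<'E'
from h import *
z0=float(np.load("z0.npy"));L=np.array([.5857,-.0259]);a=1.413;ex=np.array([np.sin(a),-np.cos(a)])
z=z0+.0303
bot.move_linear([*(L-.062*ex),z],.05)
bot.move_linear([*(L+.02*ex),z],.08); print(bot.read_position(),bot.read_ft_force())
bot.move_linear([*(L+.060*ex),z],.06); print(bot.read_position(),bot.read_ft_force())
bot.move_linear([*(L+.060*ex),.16],.2)
print("w",bot.read_gripper_width())
bot.move_linear([*(L-.10*ex),.22],.25); shot("wiped")
T=bot.camera("top");S=bot.camera("side");print(bot.read_clock())
w=cv2.imread("pics/wiped.png");
cv2.imwrite("pics/w.png",np.hstack([cv2.resize(w,(480,360)),cv2.resize(S[210:330,310:410,::-1],(300,360),interpolation=cv2.INTER_CUBIC)]))
E
```

```text
[ 0.60487768 -0.02891683  0.0647749 ] [ 0.59770915 -0.22052226 -1.80586483]
[ 0.64446023 -0.03522806  0.06468326] [ 0.30723605 -0.25409227 -0.86695768]
w 0.2767777498175834
13.6
```

View pics/w.png

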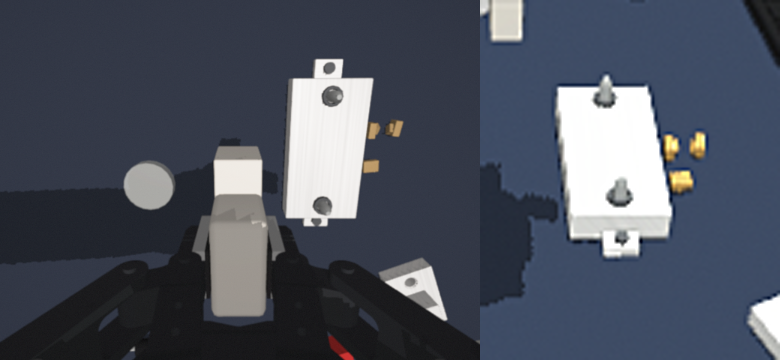

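Wrist view (left): the face is clean, and the three chips lie on the bench past the +x edge at (372,130), (396,128) and (371,167). The side view agrees. Next I'll set the scraper back, then fetch the upper half.

```bash
python3 - <<'E'
from h import *
sc=[.4887,-.2807]
bot.move_pose(sc+[.15],down(2.0)); bot.move_linear(sc+[.042],.15)
print("touch",bot.move_linear(sc+[.033],.03,until_force=3),bot.read_position())
bot.set_gripper(.75); bot.move_linear(sc+[.17],.2); shot("scset")
U=[.5018,.2944];a=1.906
bot.move_pose(U+[.25],down(a)); shot("up2")
c=U
for i in range(2): c,a,w=edges("up2",c,a,.02,[(-75,75)],[(-38,38)])
print(c.round(4),round(a,4),w,bot.read_clock())
E
```

```text
touch True [ 0.48936296 -0.28146434  0.03449815]
up2 L [-4.00000e-03 -4.28027e+01] R [3.50000e-03 4.27387e+01] T [-2.80000e-03  8.10402e+01] B [-1.46000e-02 -8.11068e+01]
up2 L [-4.10000e-03 -4.28006e+01] R [3.80000e-03 4.27632e+01] T [-5.80000e-03  8.10974e+01] B [-1.90000e-02 -8.09923e+01]
[0.5017 0.2944] 1.9064 (np.float64(85.5637944272145), np.float64(162.08961421091757)) 19.3667
```

```bash
python3 - <<'E'
from h import *
U=[.5017,.2944];q=down(1.9064)
bot.move_linear(U+[.06],.2); bot.move_linear(U+[.029],.08); print(bot.read_ft_force(),bot.read_position())
bot.set_gripper(0,100); p=bot.read_position();np.save("z1.npy",p[2]); print("w",bot.read_gripper_width(),bot.read_finger_force(),p,bot.read_ft_force())
bot.move_linear(U+[.05],.08);bot.move_linear(U+[.14],.2); print("w",bot.read_gripper_width(),bot.read_ft_force(),bot.read_moment())
bot.move_pose([.5857,-.0259,.14],down(1.4132)); shot("upheld")
print(bot.read_position(),bot.read_ft_force(),bot.read_moment(),bot.read_clock())
h=cv2.imread("pics/scset.png")
cv2.imwrite("pics/h2.png",np.hstack([cv2.imread("pics/upheld.png")[:, 100:540],cv2.resize(h,(360,480))]))
E
```

```text
[ 0.30102618 -0.41505318 -0.48165308] [0.50156017 0.29435454 0.02886353]
w 0.31218645583271687 99.39629673957825 [0.50212839 0.29459776 0.02975805] [-1.03314178 -0.45856085  5.59376669]
w 0.31761635785519327 [-0.88125515 -0.33038994 -4.99998577] [-0.06378466  0.03013281 -0.02287205]
[ 0.58541833 -0.02440078  0.13971531] [ 0.26166778 -0.29622137 -4.37900168] [-0.03567022  0.04188576 -0.01170507] 23.7417
```

View pics/h2.png

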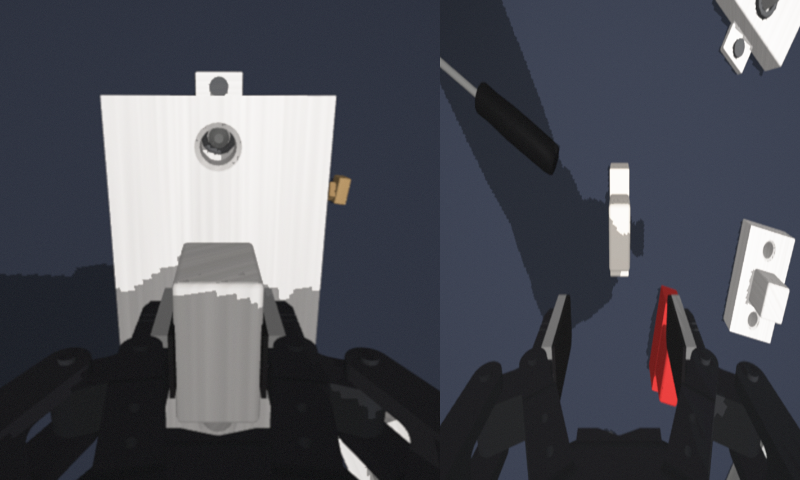

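Left: the plate is held level, with the hole at (219,146) and the dowel visible through it. Right: the scraper stands upright on the bench at (619,220). Now I'll measure the held plate in the tool frame.

```bash
python3 - <<'E'
from h import *
z1=float(np.load("z1.npy"))
p=np.array(bot.read_position());print(p.round(4),bot.read_tool_rot())
im,T=shot("upheld2");zt=T[2,3]-(z1-.02)
ax=T[:2,0];a=np.arctan2(ax[1],ax[0]);print("yaw",a)
g=cv2.cvtColor(cv2.imread("pics/upheld2.png"),cv2.COLOR_BGR2GRAY)
# plate left/right/far edges, rows 110-270, via ortho in tool frame at plate-top height
s=4;o=cv2.cvtColor(ortho("upheld2",T[:2,3],a,zt,60,100,s),cv2.COLOR_BGR2GRAY)
rows=[i for i in range(o.shape[0]) if 30<100-i/s<76]
b=o>110
X=lambda u:u/s-60
y=np.array([100-i/s for i in rows]);l=np.array([X(np.argmax(b[i])-.5) for i in rows]);r=np.array([X(o.shape[1]-np.argmax(b[i,::-1])-.5) for i in rows])
def f(v):
    k=np.ones(len(v),bool)
    for _ in range(4):
        P=np.polyfit(y[k],v[k],1);k=abs(np.polyval(P,y)-v)<.5
    return P
print("L",f(l),"R",f(r))
cols=[j for j in range(o.shape[1]) if 18<abs(X(j))<38]
print("top",np.median([100-(np.argmax(b[:,j])-.5)/s for j in cols]))
# lower half in tool frame of the 'lo' shot for bias reference
T2=np.load("pics/lo.npy");c=np.array([.5857,-.0259]);print("lo tool",(T2[:2,:2].T@(c-T2[:2,3])).round(4),np.arctan2(T2[1,0],T2[0,0]))
T3=np.load("pics/up2.npy");print("up2 tool",(T3[:2,:2].T@(np.array([.5017,.2944])-T3[:2,3])).round(4),T3[:2,3])
oo=cv2.cvtColor(o[60:260,140:340],cv2.COLOR_GRAY2BGR)
cv2.imwrite("pics/hole.png",cv2.resize(oo,(600,600)))
E
```

```text
[ 0.5854 -0.0244  0.1397] [-4.68550218e-04  7.59884626e-01  6.50057793e-01 -1.24369702e-05]
yaw 1.4153209525008221
L [ 1.82105849e-03 -4.27761609e+01] R [-1.04889823e-16  4.26250000e+01]
top 80.625
lo tool [-0.0003  0.0054] 1.4157268663185492
up2 tool [ 0.001  -0.0002] [0.50223394 0.29352508]
```

View pics/hole.png

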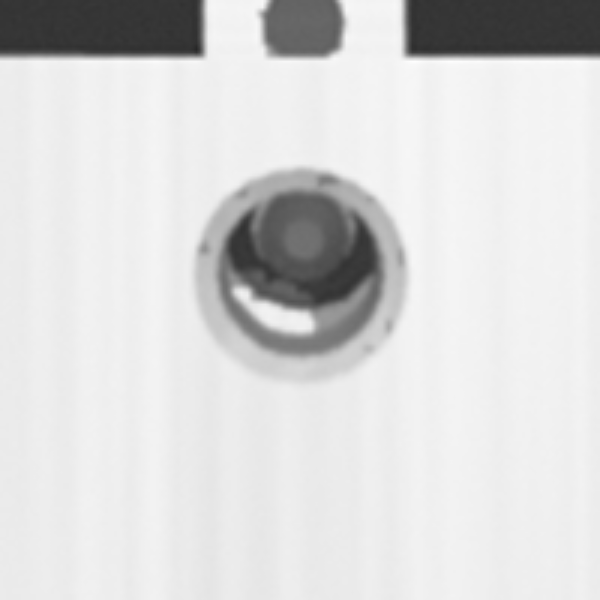

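The hole ring centre is at tool (62.1, 0.1) mm and the dowel tip at about (60.9, 0.2) mm, which agrees with the earlier measurement. I'll correct by about 1.3 mm and descend.

```bash
python3 - <<'E'
from h import *
z1=float(np.load("z1.npy"));g=np.array([.5855,-.0257]);q=down(1.4132)
cmd=g.copy();z=z1+.061
bot.move_linear([*cmd,z],.1,rotation=q)
for _ in range(3):
    bot.wait(.2);p=np.array(bot.read_position());e=g-p[:2];print("err mm",(e*1e3).round(2),round(p[2]-z,4))
    if np.abs(e).max()<3e-4:break
    cmd=cmd+e; bot.move_linear([*cmd,z],.05)
T=toolT();print("yaw",np.arctan2(T[1,0],T[0,0]),bot.read_ft_force(),bot.read_moment())
r=bot.move_linear([*cmd,z1+.039],.04,until_force=8)
p=bot.read_position();print(r,p,"under",p[2]-z1,bot.read_ft_force(),bot.read_moment(),bot.read_clock())
np.save("cmd.npy",cmd)
E
```

```text
err mm [-0.74  0.1 ] 0.0009
err mm [ 0.74 -0.09] 0.0
err mm [ 0.02 -0.02] -0.0
yaw 1.4131941519449185 [-0.24381944 -0.12680585 -3.79063102] [0.0133189  0.02443702 0.00193359]
False [ 0.58553284 -0.0256814   0.06867546] under 0.03891741166614819 [ 0.6531728  -0.28857661 -5.49095763] [-0.00813009 -0.07220019 -0.01819298] 26.2333
```

The plate is on the dowels with no contact force. Next I'll press it shut.

```bash
python3 - <<'E'
from h import *
z1=float(np.load("z1.npy"));cmd=np.load("cmd.npy")
def st(m):
    p=bot.read_position();print(m,"under mm",round(1e3*(p[2]-z1),2),np.round(bot.read_ft_force(),1),np.round(bot.read_moment(),2),round(bot.read_gripper_width(),4),round(bot.read_clock(),1))
r=bot.move_linear([*cmd,z1+.032],.02,until_force=30);st(r)
r=bot.move_linear([*cmd,z1+.028],.01,until_force=30);bot.wait(.3);st(r)
shot("shut")
S=bot.camera("side");w=cv2.imread("pics/shut.png")
cv2.imwrite("pics/s.png",np.hstack([cv2.resize(w,(480,360)),cv2.resize(S[210:330,310:410,::-1],(300,360),interpolation=cv2.INTER_CUBIC)]))
E
```

```text
False under mm 33.01 [-1.9 -0.5  4.7] [ 0.07  0.35 -0.01] 0.313 26.7
False under mm 29.98 [-4.7  0.8 11.1] [ 0.16  1.   -0.02] 0.3119 27.6
```

View pics/s.png

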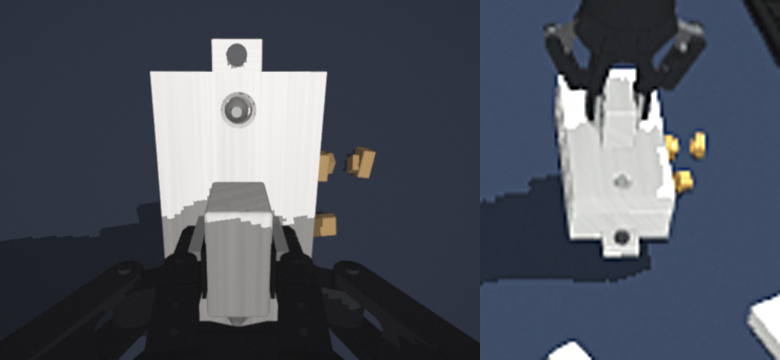

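The wrist and side views show the halves together with the dowel inside the hole. I'll add some press margin and confirm a hard stop.

```bash
python3 - <<'E'
from h import *
z1=float(np.load("z1.npy"));cmd=np.load("cmd.npy")
def st(m):
    p=np.array(bot.read_position());print(m,"under mm",round(1e3*(p[2]-z1),2),(1e3*(p[:2]-cmd)).round(2),np.round(bot.read_ft_force(),1),np.round(bot.read_moment(),2),round(bot.read_gripper_width(),4),round(bot.read_clock(),1))
for d in(.0265,.025,.0235):
    r=bot.move_linear([*cmd,z1+d],.01,until_force=25);bot.wait(.4);st((d,r))
E
```

```text
(0.0265, False) under mm 29.96 [ 0.8  -0.12] [-6.9  1.2 23.1] [ 0.24  1.9  -0.03] 0.3121 28.4
(0.025, False) under mm 29.93 [ 0.8  -0.13] [-10.8   1.8  34.4] [ 0.37  2.81 -0.02] 0.3127 29.1
(0.0235, False) under mm 29.92 [ 0.84 -0.16] [-15.2   1.7  45.7] [ 0.53  3.73 -0.02] 0.3155 29.8
```

It's a hard stop at 29.9 mm, so the halves are flush. I'll ease back to a moderate hold and hand in.

```bash
python3 - <<'E'
from h import *
z1=float(np.load("z1.npy"));cmd=np.load("cmd.npy")
bot.move_linear([*cmd,z1+.0262],.01);bot.wait(1)
p=bot.read_position();print(1e3*(p[2]-z1),bot.read_ft_force(),bot.read_finger_force(),bot.read_clock())
if abs(p[2]-z1-.03)<4e-4 and bot.read_ft_force()[2]>14: print(bot.close_job())
E
```

```text
29.945794759675774 [-8.87015246  0.50601487 25.36497803] 102.93458461761475 31.2
the job is handed in; nothing more can be done
None
```

The job is handed in at 31.2 s: the three chips were wiped off with the scraper, the scraper is back standing on the bench, and the upper half is held pressed flush on the dowels at about 25 N.

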